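# Fetch the sample jar from behind the reagent bottles

### The arm

A 6-joint arm with a two-finger parallel gripper is mounted at the origin on the work surface. World frame = base frame: x ahead of the robot, y to its left, z up, the work surface at z = 0. Lengths are in m, angles in rad, forces in N, time in s.
With the tool pointing down it reaches from about 0.4 to 0.925 m from the base axis. Payload 3.4 kg.
Tool frame: the origin (TCP) lies midway between the tips of the shut fingers; the grasp point (between the pads) lies 19 mm behind it; x points along the fingers, z is the direction in which the jaws open and shut, and the axes are right-handed (so a half turn about x gives the same grasp; the last joint's range is limited). The gripper opens to 85 mm and grips with 20 to 120 N. Pads are 22 mm wide; open, the fingers measure 114 mm over their backs; the gripper's body (76 mm by 85 mm) begins 54 mm behind the grasp point. The pads swing forward as they close: fully open they stand 13 mm farther back than shut.
Start: joints at [-1.341, 0.307, 1.506, -0, 1.328, -0.073], TCP at [0.172, -0.549, 0.231] pointing down, gripper open.
Joint ranges: [-3.12, 3.12], [-1.05, 2.28], [0.14, 2.33], [-1.42, 4.57], [0.1, 2.73], [-2.68, 2.68]. Speed limits (rad/s): [2.57, 2.57, 3.14, 3.14, 3.14, 3.14].

### API

Orientations are given as a unit quaternion [w, x, y, z].
In Python, from workcell import ctrl, imaging gives the robot as it stands. The module is installed in compiled form; this text tells all that it offers.
- The arm moves only by the shell command python3 -m jog 'ROWS'. ROWS is JSON, a list that holds one entry, the list of rows, each a list of 7 numbers: the shift along the tool's x, y, z in m, then the turn, a rotation vector about the tool's x, y, z in rad, then the finger opening in m, from 0 to 0.0854. In form: [[[x, y, z, wx, wy, wz, gripper], ...]]. A call has 1 to 20 rows; each row shifts and turns the commanded pose from where the row before left it, along the tool's axes as they then stand; what a row does not reach is not made up. A row lasts 1/8 s, in which the tool goes at most 62.5 mm and 10.7 degrees, less where a joint would pass 70% of its speed; a pose out of reach is approached as far as the arm can. A call with a gripper value outside its range is refused whole. The fingers move at their own pace and stop on an object; the grip force is fixed at half the most. Time passes only in rows, so rows that do not move let the fingers close. It gives the time, the measured TCP pose, the force and the opening at its end, in the units of the state.
- ctrl.observe(): the state, without advancing time (a new reading comes with each control period).
- imaging.grab_frame(name): name is "side" or "top"; returns a dict with "img" (480x640x3 uint8, blue, green, red), "z_map" (480x640 float32, m along the optical axis (not along the pixel's ray), 0 where there is no reading), "fx", "fy", "cx", "cy" (pixels), "k1" (the pictures are not rectified: a ray, as slopes to the right and down, at radius r is drawn at 1 + k1 r^2 times it, then the intrinsics apply), "R" (3x3) and "t" (3): a world point X has camera coordinates R X + t. Camera axes: x right, y down, z forward; pixel columns grow to the right and rows downward; lengths in m; the calibration is good to about 2 mm. A picture is of the moment at which its call begins.
- ctrl.hand_in(): hands the job in, once; it reports no verdict.
The state is a dict: "t": time; "joint_pos": joint angles; "qd": joint speeds; "effort": joint torques, N m; "ee_pos": TCP position; "orientation": TCP orientation; "contact_force": force on the tool from outside, world axes, zero at the start; "moment": the same for the moment, N m; "opening": opening from 0.0 (shut) to 1.0 (fully open).
Only numpy, scipy, OpenCV 4.12 (cv2) and the standard library are available. Lean on these libraries where they do the work, as an engineer would, in place of code of your own. Each camera call takes 0.05 s, during which the arm holds its last target.

### The job

The short red-lidded jar in the grey rack is blocked by the two tall bottles standing in front of it: first move both bottles into the steel tray, leaving the jar where it is, then set the red-lidded jar on the middle of the stirrer's round plate, and only then put each bottle back in the rack, centred on the disc of its cap's colour. Keep everything upright, set things down rather than dropping them, and leave the white-lidded and black-lidded jars where they are.

Things in the scene. Friction and masses are not known exactly. Their poses are not given: they have to be found in the camera images.
- red_jar_center (a point): Short amber glass jar with a red lid, round and upright, diameter 44 mm at the lid (42 mm below it), 50 mm tall, about 110 g. The point is its centre, 25 mm above its base. At the start it stands on the rack's floor at the rack's origin, behind and between the two tall bottles.
- blue_bottle_center (a point): Tall amber glass bottle with a white label band and a blue cap, upright. Body diameter 52 mm up to 78 mm above its base, then a shoulder; cap diameter 30 mm, from 98 to 125 mm above the base; 125 mm tall in all, about 220 g. The point is its centre, 62.5 mm above its base; the middle of the cap is 49 mm straight above the point. Best taken by the cap from above. Starts on the blue disc.
- green_bottle_center (a point): Tall white plastic bottle with a green cap, otherwise the same shape and size as the blue-capped one: body diameter 52 mm, cap diameter 30 mm from 98 to 125 mm above its base, about 220 g. The point is its centre, 62.5 mm above its base; the middle of the cap is 49 mm straight above it. Starts on the green disc.
- blue_spot: Flat blue disc, diameter 73 mm, printed on the rack's floor (no step to feel): the place of the blue-capped bottle, and a rim of its colour shows round the standing bottle. Origin at its centre, at the height of the rack's floor (5 mm above the bench).
- green_spot: Flat green disc, diameter 73 mm, on the rack's floor: the place of the green-capped bottle. Origin at its centre, at the height of the rack's floor (5 mm above the bench). The discs' centres lie 78 mm apart; which is left and which right varies.
- rack: Fixed grey plastic bottle rack: a floor 5 mm thick, 160 mm (x) by 248 mm (y), with a lip to 19 mm above the bench all round. Its origin lies on the bench under the red-lidded jar's starting place, and its x axis points to the rear of the rack, away from the robot. In this frame the discs are at x = -44 mm, y = +39 and -39 mm, the rear lip at x = 73 mm, the front lip at x = -83 mm.
- park_tray: Fixed shallow steel tray, the side area for the bottles: 150 mm (x) by 190 mm (y) outside, floor 4 mm thick, walls 3 mm thick reaching 13 mm above the bench, empty at the start. Origin under its centre, at bench height. Both bottles fit side by side along its y axis, for instance 40 mm either side of the centre. It stands to the left or to the right.
- stirrer_plate (a point): Centre of the top face of the round aluminium plate (diameter 132 mm, 85 mm above the bench) of a fixed grey magnetic stirrer with a body 150 mm square and 68 mm tall. It stands to the left or right, on the other side from the steel tray.
- white_jar_center (a point): Jar of the same shape and size as the red-lidded one but with a white lid, in the rack 88 mm to one side of it. The point is its centre, 25 mm above its base. To be left where it is.
- black_jar_center (a point): Jar of the same shape and size with a black lid, in the rack 88 mm to the other side of the red-lidded one. The point is its centre, 25 mm above its base. To be left where it is.

How it is judged:
On the way, in this order (a step that is already met when the one before it is completed fails the run):
1. both bottles stand released in the steel tray, the red-lidded jar still in its place in the rack (x of blue_bottle_center in the frame of park_tray between -0.052 and 0.052 m and y of blue_bottle_center in the frame of park_tray between -0.072 and 0.072 m and z of each of blue_bottle_center, green_bottle_center in the frame of park_tray below 0.072 m and angle between each of blue_bottle_center, green_bottle_center's own z axis and vertical below 0.1 rad and contact force between the fingers and blue_bottle below 0.2 N and linear speed of each of blue_bottle, green_bottle below 0.03 m/s and x of green_bottle_center in the frame of park_tray between -0.052 and 0.052 m and y of green_bottle_center in the frame of park_tray between -0.072 and 0.072 m and contact force between the fingers and green_bottle below 0.2 N and distance of red_jar_center from where it was at the start of the episode below 0.02 m), for 0.2 s.
2. the red-lidded jar stands released in the middle of the stirrer's plate, both bottles still in the steel tray (horizontal distance between red_jar_center and stirrer_plate below 0.015 m and z of red_jar_center in the frame of stirrer_plate between 0.019 and 0.03 m and angle between each of red_jar_center, blue_bottle_center, green_bottle_center's own z axis and vertical below 0.1 rad and contact force between the fingers and red_jar below 0.2 N and linear speed of each of red_jar, blue_bottle, green_bottle below 0.03 m/s and x of blue_bottle_center in the frame of park_tray between -0.052 and 0.052 m and y of blue_bottle_center in the frame of park_tray between -0.072 and 0.072 m and z of each of blue_bottle_center, green_bottle_center in the frame of park_tray below 0.072 m and contact force between the fingers and blue_bottle below 0.2 N and x of green_bottle_center in the frame of park_tray between -0.052 and 0.052 m and y of green_bottle_center in the frame of park_tray between -0.072 and 0.072 m and contact force between the fingers and green_bottle below 0.2 N), for 0.2 s.
At the end, for the whole second after the job is handed in: The red-lidded jar stands upright on the stirrer's plate within 15 mm of its centre; each bottle stands upright on the rack's floor within 12 mm of the centre of the disc of its cap's colour; the white- and black-lidded jars are within 15 mm of where they began; all is released and at rest (horizontal distance between red_jar_center and stirrer_plate below 0.015 m and z of red_jar_center in the frame of stirrer_plate between 0.019 and 0.03 m and angle between each of red_jar_center, blue_bottle_center, green_bottle_center's own z axis and vertical below 0.1 rad and contact force between the fingers and red_jar below 0.2 N and linear speed of each of red_jar, blue_bottle, green_bottle below 0.03 m/s and horizontal distance between blue_bottle_center and blue_spot below 0.012 m and z of blue_bottle_center in the frame of blue_spot below 0.068 m and contact force between the fingers and blue_bottle below 0.2 N and horizontal distance between green_bottle_center and green_spot below 0.012 m and z of green_bottle_center in the frame of green_spot below 0.068 m and contact force between the fingers and green_bottle below 0.2 N and distance of each of white_jar_center, black_jar_center from where it was at the start of the episode below 0.015 m); the robot touches nothing.
It fails at once if a bottle or the red-lidded jar is tipped by more than about 40 degrees (angle between any of blue_bottle_center, green_bottle_center, red_jar_center's own z axis and vertical above 0.7 rad).
It fails at once if a bottle or the red-lidded jar is dropped (falls free faster than 0.6 m/s, about 20 mm of fall) ((linear speed of blue_bottle above 0.6 m/s and contact force between the fingers and blue_bottle below 0.05 N) or (linear speed of green_bottle above 0.6 m/s and contact force between the fingers and green_bottle below 0.05 N) or (linear speed of red_jar above 0.6 m/s and contact force between the fingers and red_jar below 0.05 N)).
It fails at once if the white- or black-lidded jar is displaced by more than 25 mm (distance of any of white_jar_center, black_jar_center from where it was at the start of the episode above 0.025 m).
It also fails if it takes over 118 s, if anything falls off the work surface, if the arm or the gripper's body presses on something with over 40 N, if the wrist force passes 120 N, or if a joint passes its speed limit or range.

## Working session

There is one attempt and no reset: what is moved stays moved. The work goes in short steps, Python scripts to look and compute and a shell command to move; the robot and the scene stay as the last step left them, time stands still between calls to the robot, and variables do not carry over. Pictures are saved under pics/ and viewed, and the job is handed in when it is done.

```bash
mkdir -p pics
python3 - <<'E'
from workcell import ctrl, imaging
import cv2,numpy as np
s=ctrl.observe(); print({k:np.round(v,3).tolist() for k,v in s.items()})
for n in("top","side"):
    f=imaging.grab_frame(n); cv2.imwrite(f"pics/{n}0.png",f["img"]); np.savez(f"{n}0.npz",**f)
    print(n,{k:np.round(f[k],4).tolist() for k in("fx","fy","cx","cy","k1","R","t")})
E
```

```text
{'t': 0.0, 'joint_pos': [-1.34, 0.308, 1.508, 0.0, 1.328, -0.073], 'qd': [-0.0, 0.001, 0.002, -0.001, 0.001, 0.001], 'effort': [0.002, -45.755, -25.191, 0.0, 0.013, 0.0], 'ee_pos': [0.172, -0.548, 0.23], 'orientation': [0.569, 0.419, 0.57, -0.418], 'contact_force': [0.289, 0.069, -0.063], 'moment': [0.009, -0.03, 0.004], 'opening': 1.002}
top {'fx': 561.1995, 'fy': 561.1995, 'cx': 312.0896, 'cy': 238.1033, 'k1': 0.0517, 'R': [[-0.0042, -1.0, -0.0019], [-0.9837, 0.0045, -0.1796], [0.1796, 0.0011, -0.9837]], 't': [0.0124, 0.565, 0.9172]}
side {'fx': 563.9964, 'fy': 563.9964, 'cx': 325.3552, 'cy': 231.908, 'k1': -0.0476, 'R': [[0.987, -0.16, 0.0164], [-0.0893, -0.6305, -0.771], [0.1337, 0.7595, -0.6366]], 't': [-0.53, 0.0978, 1.0684]}
```

View pics/top0.png

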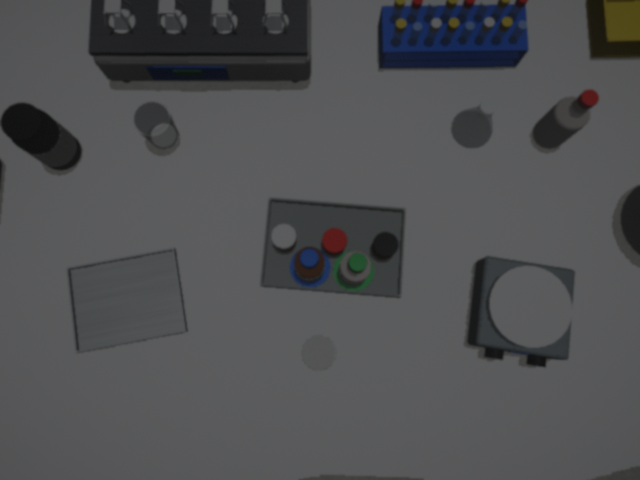

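View pics/side0.png

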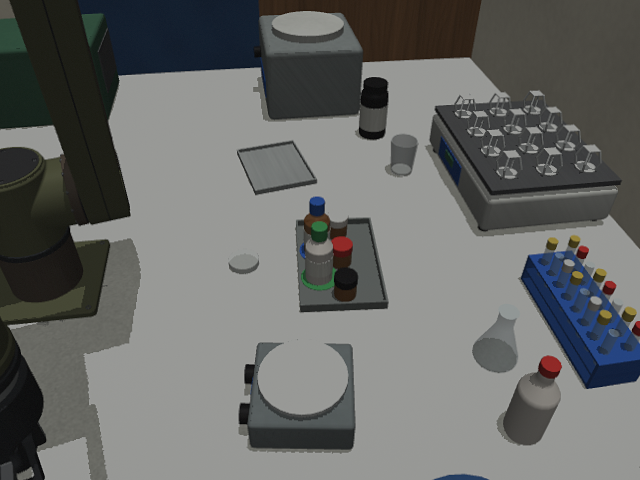

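Top view: the red lid is at (334,241), the blue cap at (310,259) and the green cap at (357,264). The steel tray is on the left (128,300), the stirrer plate on the right (531,307), the white lid at (284,237) and the black lid at (385,246). Next I'll measure these positions.

```bash
cat > h.py <<'E'
import numpy as np,cv2
from workcell import ctrl, imaging
def dist(f): 
    return np.array([[f["fx"],0,f["cx"]],[0,f["fy"],f["cy"]],[0,0,1.]]),np.array([float(f["k1"]),0,0,0])
def rays(f,uv):
    K,d=dist(f); uv=np.asarray(uv,float).reshape(-1,1,2)
    p=cv2.undistortPointsIter(uv,K,d,None,None,(3,50,1e-10)).reshape(-1,2)
    return np.c_[p,np.ones(len(p))]
def onplane(f,uv,z):
    r=rays(f,uv)@f["R"]; c=-f["R"].T@f["t"]
    return c+r*((z-c[2])/r[:,2])[:,None]
def cloud(f):
    v,u=np.mgrid[:480,:640]; r=rays(f,np.c_[u.ravel(),v.ravel()])
    zm=np.asarray(f["z_map"]).reshape(-1,1)
    P=(r*zm-f["t"])@f["R"]; P[zm[:,0]==0]=np.nan
    return P.reshape(480,640,3)
def proj(f,X):
    K,d=dist(f); X=np.asarray(X,float).reshape(-1,3)
    return cv2.projectPoints(X,cv2.Rodrigues(np.asarray(f["R"]))[0],np.asarray(f["t"]),K,d)[0].reshape(-1,2)
def hue(f):
    b,g,r=[f["img"][...,i].astype(int) for i in range(3)]
    return {"red":(r>80)&(r>2*g)&(r>2*b),"blue":(b>60)&(b>1.6*r)&(b>1.3*g),"green":(g>60)&(g>1.5*r)&(g>1.3*b)}
def load(n): 
    z=np.load(n); return {k:z[k] for k in z.files}
E
python3 - <<'E'
from h import *
def circ(xy):
    A=np.c_[2*xy,np.ones(len(xy))]; s=np.linalg.lstsq(A,(xy**2).sum(1),rcond=None)[0]; return s[:2],np.sqrt(s[2]+s[:2]@s[:2])
for n in("top","side"):
    f=load(n+"0.npz"); P=cloud(f); M=hue(f); x,y,z=P[...,0],P[...,1],P[...,2]
    reg=(x>.3)&(x<.9)&(abs(y)<.5)
    inr=(abs(y)<.16)&(x>.4)&(x<.75)
    for c,zz in(("red",.055),("blue",.130),("green",.130)):
        m=M[c]&inr&(abs(z-zz)<.008)
        uv=np.argwhere(m)[:,::-1]
        if len(uv)==0: print(n,c,"none");continue
        ext=P[m][:,:2]
        W=onplane(f,uv,zz)
        (cx,cy),r=cv2.minEnclosingCircle(W[:,:2].astype(np.float32))
        print(n,c,len(uv),"z",np.median(z[m]).round(4),"mean",W.mean(0).round(4),"enc",round(cx,4),round(cy,4),round(r,4))
        d=M[c]&inr&(abs(z-.005)<.006)
        if d.sum()>50 and c!="red":
            W=onplane(f,np.argwhere(d)[:,::-1],.005)[:,:2].astype(np.float32)
            q=cv2.minEnclosingCircle(W); print("  disc",np.round(q[0],4),round(q[1],4))
    m=reg&(y<-.2)&(abs(z-.085)<.006)
    W=onplane(f,np.argwhere(m)[:,::-1],.085)[:,:2].astype(np.float32); q=cv2.minEnclosingCircle(W)
    print(n,"plate",m.sum(),W.mean(0).round(4),np.round(q[0],4),round(q[1],4),np.median(z[m]))
    m=reg&(abs(z-.055)<.006)&inr
    nl,L,st,ce=cv2.connectedComponentsWithStats(m.astype(np.uint8))
    for i in range(1,nl):
        if st[i,4]>60:
            W=onplane(f,np.argwhere(L==i)[:,::-1],.055)[:,:2].astype(np.float32);q=cv2.minEnclosingCircle(W)
            print("  lid",st[i,4],W.mean(0).round(4),np.round(q[0],4),round(q[1],4))
    m=(x>.25)&(x<.8)&(y>.2)&(y<.5)&(z>.008)&(z<.018)
    print(n,"tray rim",m.sum(), cv2.minAreaRect(P[m][:,:2].astype(np.float32)) if m.sum() else "")
    m=inr&(z>.012)&(z<.024)
    print(n,"rack rim",m.sum(), cv2.minAreaRect(P[m][:,:2].astype(np.float32)) if m.sum() else "")
f=load("top0.npz")
cv2.imwrite("pics/tz.png",cv2.resize(np.clip(f["img"][200:360,60:420].astype(int)*2,0,255).astype(np.uint8),None,fx=2.2,fy=2.2,interpolation=cv2.INTER_CUBIC))
E
```

```text
top red 402 z 0.055 mean [ 0.5619 -0.028   0.055 ] enc 0.5621 -0.028 0.0196
top blue 256 z 0.1303 mean [0.5195 0.0149 0.13  ] enc 0.5197 0.0149 0.0144
  disc [0.5211 0.0144] 0.0366
top green 238 z 0.1301 mean [ 0.5124 -0.0612  0.13  ] enc 0.5126 -0.061 0.0138
  disc [ 0.5145 -0.0632] 0.0363
top plate 5557 [ 0.456  -0.3427] [ 0.5887 -0.3428] 0.2082 0.08522033185628028
  lid 495 [0.5679 0.0586] [0.5675 0.0586] 0.0222
  lid 500 [ 0.5603 -0.0288] [ 0.56   -0.0286] 0.0223
  lid 502 [ 0.5526 -0.1159] [ 0.5527 -0.1159] 0.0223
top tray rim 1328 ((0.5859947204589844, 0.34460052847862244), (0.3912135064601898, 0.24080872535705566), 11.122858047485352)
top rack rim 1339 ((0.5179589986801147, -0.02527385950088501), (0.24841465055942535, 0.23808421194553375), 85.09969329833984)
side red 259 z 0.0564 mean [ 0.5633 -0.0274  0.055 ] enc 0.5633 -0.0271 0.023
side blue 112 z 0.1313 mean [0.5208 0.015  0.13  ] enc 0.5212 0.0151 0.0148
  disc [0.495  0.0193] 0.0232
side green 136 z 0.1313 mean [ 0.5135 -0.0611  0.13  ] enc 0.5133 -0.0606 0.0151
  disc [ 0.5161 -0.0601] 0.0368
side plate 5918 [ 0.4639 -0.348 ] [ 0.5938 -0.3591] 0.2142 0.08554152836993893
  lid 252 [0.5709 0.0582] [0.5695 0.058 ] 0.0256
  lid 298 [ 0.5634 -0.0295] [ 0.5629 -0.0296] 0.0255
  lid 129 [ 0.5099 -0.0799] [ 0.5121 -0.0677] 0.0265
  lid 373 [ 0.5546 -0.1169] [ 0.555  -0.1174] 0.0255
side tray rim 828 ((0.584269642829895, 0.35189154744148254), (0.41019317507743835, 0.2200387567281723), 4.590798377990723)
side rack rim 1360 ((0.5183935761451721, -0.02225993573665619), (0.2569270730018616, 0.24033086001873016), 85.11162567138672)
```

View pics/tz.png

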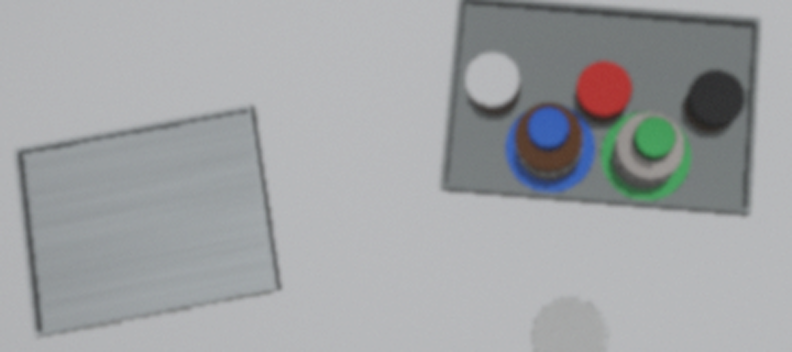

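Run:
```python
from h import *
for n in("top","side"):
    f=load(n+"0.npz"); P=cloud(f); x,y,z=P[...,0],P[...,1],P[...,2]
    m=(abs(z-.085)<.006)&(x>.3)&(x<.6)&(y<-.2)&(y>-.5)
    nl,L,st,ce=cv2.connectedComponentsWithStats(m.astype(np.uint8)); i=1+st[1:,4].argmax()
    W=onplane(f,np.argwhere(L==i)[:,::-1],.085)[:,:2].astype(np.float32); q=cv2.minEnclosingCircle(W)
    print(n,"plate",len(W),W.mean(0).round(4),np.round(q[0],4),round(q[1],4))
    m=(x>.3)&(x<.6)&(y>.2)&(y<.5)&(z>.003)&(z<.02)
    nl,L,st,ce=cv2.connectedComponentsWithStats(m.astype(np.uint8)); i=1+st[1:,4].argmax()
    print("tray",st[i],cv2.minAreaRect(P[L==i][:,:2].astype(np.float32)))
f=load("top0.npz")
C=onplane(f,[(69.1,268.6),(175,248.6),(187.7,331.8),(77.7,351.8)],.013); print(C.round(4),C.mean(0),[np.linalg.norm(C[i]-C[i-1]).round(4) for i in range(4)])
e=C[0]+C[3]-C[1]-C[2]; print("tray yaw",np.arctan2(-e[0],e[1]))
s=ctrl.observe(); from scipy.spatial.transform import Rotation as R
q=s["orientation"]; print(R.from_quat([*q[1:],q[0]]).as_matrix().round(3))
```

```text
top plate 5364 [ 0.4451 -0.3414] [ 0.4457 -0.3413] 0.0666
tray [  66  248  123  106 7597] ((0.46745845675468445, 0.3393154740333557), (0.15874262154102325, 0.19794762134552002), 10.735991477966309)
side plate 5583 [ 0.4461 -0.3449] [ 0.4467 -0.342 ] 0.068
tray [ 237  140   83   55 2778] ((0.4733075201511383, 0.34462839365005493), (0.1769639253616333, 0.22574754059314728), 6.6792731285095215)
[[0.5194 0.4382 0.013 ]
 [0.5541 0.2546 0.013 ]
 [0.4077 0.2265 0.013 ]
 [0.3758 0.4125 0.013 ]] [0.46422703 0.33297017 0.013     ] [np.float64(0.1459), np.float64(0.1869), np.float64(0.1491), np.float64(0.1887)]
tray yaw 0.17844018928343036
[[-0.     0.954  0.299]
 [ 0.002  0.299 -0.954]
 [-1.     0.    -0.002]]
```

```bash
cat >> h.py <<'E'
from scipy.spatial.transform import Rotation as Rot
def to(x,y,z,yaw=-.088):
    s=ctrl.observe(); q=s["orientation"]; R=Rot.from_quat([*q[1:],q[0]])
    T=Rot.from_matrix(np.array([[0,np.cos(yaw),np.sin(yaw)],[0,np.sin(yaw),-np.cos(yaw)],[-1,0,0]]))
    print("t",round(s["t"],2),"p",np.round(s["ee_pos"],4),"F",np.round(s["contact_force"],1),"open mm",round(85.4*s["opening"],1),"j6",round(s["joint_pos"][5],2))
    print("shift tool mm",(1000*R.inv().apply(np.array([x,y,z])-s["ee_pos"])).round(1),"turn",(R.inv()*T).as_rotvec().round(4))
E
python3 -m jog '[[[0,0,0,0.1,0,0,0.05],[0,0,0,0.1,0,0,0.05],[0,0,0,0.1,0,0,0.05],[0,0,0,0.092,0,0,0.05],[0,0,0,0,0,0,0.05],[0,0,0,0,0,0,0.05]]]'
python3 -c "from h import *; to(.5203,.015,.18)"
```

```text
t: 0.85
ee_pos: [0.1719, -0.5485, 0.231]
orientation: [0.478, 0.521, 0.478, -0.521]
contact_force: [-0.3, 0.2, 0.0]
opening: 0.586
t 0.85 p [ 0.1719 -0.5485  0.231 ] F [-0.3  0.2  0. ] open mm 50.0 j6 0.32
shift tool mm [  51.3  298.3 -591.5] turn [ 0.0013 -0.0006  0.0002]
```

```bash
python3 -m jog '[[[0,0.012,-0.022,0,0,0,0.05],[0,0.022,-0.043,0,0,0,0.05],[0,0.022,-0.043,0,0,0,0.05],[0,0.022,-0.043,0,0,0,0.05],[0,0.022,-0.043,0,0,0,0.05],[0,0.022,-0.043,0,0,0,0.05],[0,0.022,-0.043,0,0,0,0.05],[0,0.022,-0.043,0,0,0,0.05],[0,0.022,-0.043,0,0,0,0.05],[0,0.022,-0.043,0,0,0,0.05],[0,0.022,-0.043,0,0,0,0.05],[0,0.022,-0.043,0,0,0,0.05],[0,0.022,-0.043,0,0,0,0.05],[0,0.022,-0.043,0,0,0,0.05],[0,0.0,-0.0105,0,0,0,0.05],[0.025,0,0,0,0,0,0.05],[0.025,0,0,0,0,0,0.05],[0,0,0,0,0,0,0.05],[0,0,0,0,0,0,0.05]]]'
python3 -c "from h import *; to(.5203,.015,.10)"
```

```text
t: 3.22
ee_pos: [0.5208, 0.0142, 0.1821]
orientation: [0.478, 0.522, 0.477, -0.521]
contact_force: [0.3, -0.2, 0.5]
opening: 0.587
t 3.23 p [0.5208 0.0142 0.1821] F [ 0.3 -0.2  0.5] open mm 50.1 j6 1.61
shift tool mm [82.1 -0.6 -0.8] turn [-0.0002  0.     -0.0005]
```

```bash
python3 -m jog '[[[0.02,0,-0.001,0,0,0,0.05],[0.02,0,0,0,0,0,0.05],[0.02,0,0,0,0,0,0.05],[0.015,0,0,0,0,0,0.05],[0.007,0,0,0,0,0,0.05],[0,0,0,0,0,0,0.05],[0,0,0,0,0,0,0.05],[0,0,0,0,0,0,0.04],[0,0,0,0,0,0,0.034],[0,0,0,0,0,0,0.03],[0,0,0,0,0,0,0.025],[0,0,0,0,0,0,0.015],[0,0,0,0,0,0,0.015],[0,0,0,0,0,0,0.015],[0,0,0,0,0,0,0.015]]]'
python3 - <<'E'
from h import *
to(.5203,.015,.18)
f=imaging.grab_frame("side"); cv2.imwrite("pics/s1.png",cv2.resize(np.clip(f["img"][130:330,200:440].astype(int)*2,0,255).astype(np.uint8),None,fx=3,fy=3))
E
```

```text
t: 5.1
ee_pos: [0.5214, 0.0149, 0.0998]
orientation: [0.478, 0.522, 0.477, -0.521]
contact_force: [-0.4, -2.9, 5.2]
opening: 0.328
t 5.1 p [0.5214 0.0149 0.0998] F [-0.4 -2.9  5.2] open mm 28.0 j6 1.61
shift tool mm [-80.2  -1.    0. ] turn [ 0.      0.0006 -0.0009]
```

View pics/s1.png

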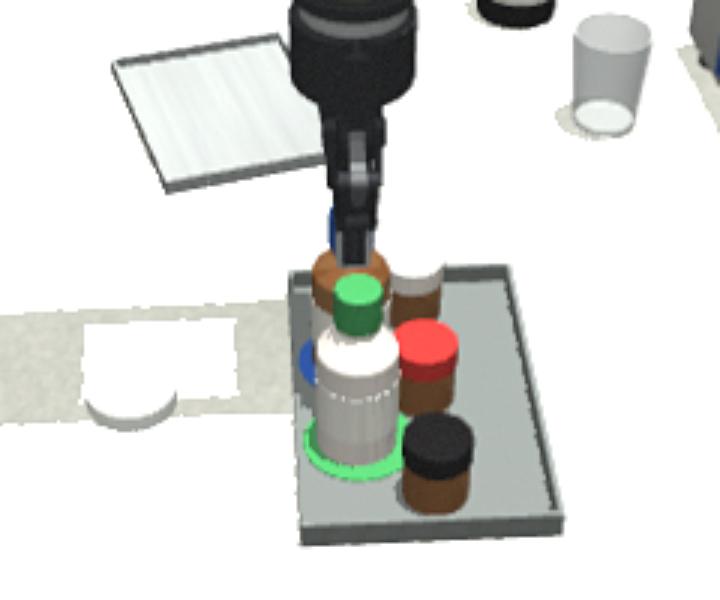

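The fingers hold the blue cap, and everything else is still standing. Now I'll lift it.

```bash
python3 -m jog '[[[-0.004,0,0,0,0,0,0.015],[-0.008,0,0,0,0,0,0.015],[-0.015,0,0,0,0,0,0.015],[-0.02,0,0,0,0,0,0.015],[-0.02,0,0,0,0,0,0.015],[-0.015,0,0,0,0,0,0.015],[-0.008,0,0,0,0,0,0.015],[0,0,0,0,0,0,0.015],[0,0,0,0,0,0,0.015]]]'
python3 - <<'E'
from h import *
to(.458,.373,.18)
f=imaging.grab_frame("side"); cv2.imwrite("pics/s2.png",cv2.resize(np.clip(f["img"][130:330,200:440].astype(int)*2,0,255).astype(np.uint8),None,fx=3,fy=3))
E
```

```text
t: 6.28
ee_pos: [0.5204, 0.0153, 0.1887]
orientation: [-0.477, -0.521, -0.478, 0.522]
contact_force: [0.8, -0.7, -2.6]
opening: 0.334
t 6.28 p [0.5204 0.0153 0.1887] F [ 0.8 -0.7 -2.6] open mm 28.5 j6 1.61
shift tool mm [   8.8  -93.7 -350.8] turn [-0.0002  0.      0.0014]
```

View pics/s2.png

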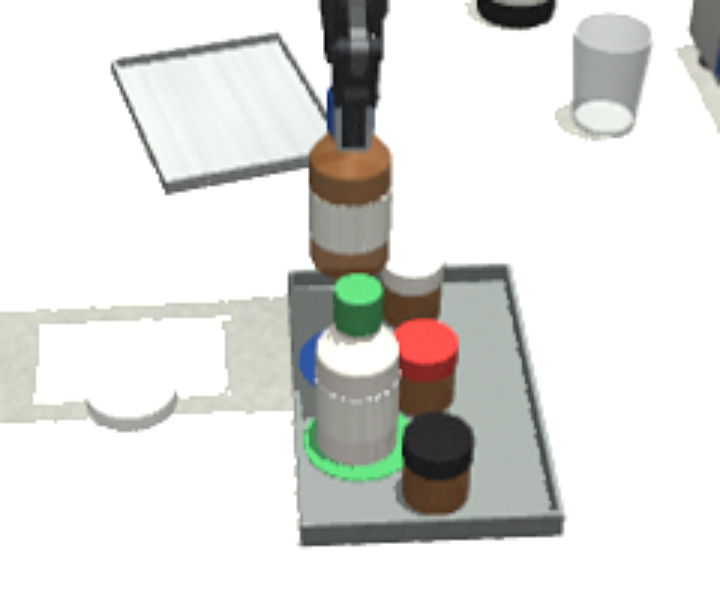

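```bash
python3 -m jog '[[[0,-0.0025,-0.01,0,0,0,0.015],[0,-0.005,-0.02,0,0,0,0.015],[0,-0.0066,-0.0245,0,0,0,0.015],[0,-0.0066,-0.0245,0,0,0,0.015],[0,-0.0066,-0.0245,0,0,0,0.015],[0,-0.0066,-0.0245,0,0,0,0.015],[0,-0.0066,-0.0245,0,0,0,0.015],[0,-0.0066,-0.0245,0,0,0,0.015],[0,-0.0066,-0.0245,0,0,0,0.015],[0,-0.0066,-0.0245,0,0,0,0.015],[0,-0.0066,-0.0245,0,0,0,0.015],[0,-0.0066,-0.0245,0,0,0,0.015],[0,-0.0066,-0.0245,0,0,0,0.015],[0,-0.0066,-0.0245,0,0,0,0.015],[0,-0.005,-0.018,0,0,0,0.015],[0,-0.0022,-0.0088,0,0,0,0.015],[0,0,0,0,0,0,0.015],[0,0,0,0,0,0,0.015]]]'
python3 -c "from h import *; to(.458,.373,.10)"
```

```text
t: 8.57
ee_pos: [0.4584, 0.3722, 0.1892]
orientation: [-0.478, -0.521, -0.477, 0.522]
contact_force: [-0.6, -0.4, -2.1]
opening: 0.336
t 8.57 p [0.4584 0.3722 0.1892] F [-0.6 -0.4 -2.1] open mm 28.7 j6 2.27
shift tool mm [89.2 -0.4 -0.8] turn [-0.0006  0.0008  0.0002]
```

Lower to about 2 mm above contact, then creep.

```bash
python3 -m jog '[[[0.008,0,-0.001,0,0,0,0.015],[0.018,0,0,0,0,0,0.015],[0.02,0,0,0,0,0,0.015],[0.02,0,0,0,0,0,0.015],[0.012,0,0,0,0,0,0.015],[0.006,0,0,0,0,0,0.015],[0.003,0,0,0,0,0,0.015],[0,0,0,0,0,0,0.015],[0,0,0,0,0,0,0.015]]]'
python3 - <<'E'
from h import *
f=imaging.grab_frame("side"); cv2.imwrite("pics/s3.png",cv2.resize(np.clip(f["img"][60:260,200:440].astype(int)*2,0,255).astype(np.uint8),None,fx=3,fy=3))
to(.458,.373,.099)
E
```

```text
t: 9.7
ee_pos: [0.4589, 0.3743, 0.1029]
orientation: [0.478, 0.522, 0.477, -0.521]
contact_force: [0.7, 0.1, -2.0]
opening: 0.333
t 9.75 p [0.4588 0.3743 0.1029] F [-0.7  0.7 -2.2] open mm 28.5 j6 2.27
shift tool mm [ 3.9 -0.7  1.3] turn [-0.0001 -0.0008 -0.0009]
```

View pics/s3.png

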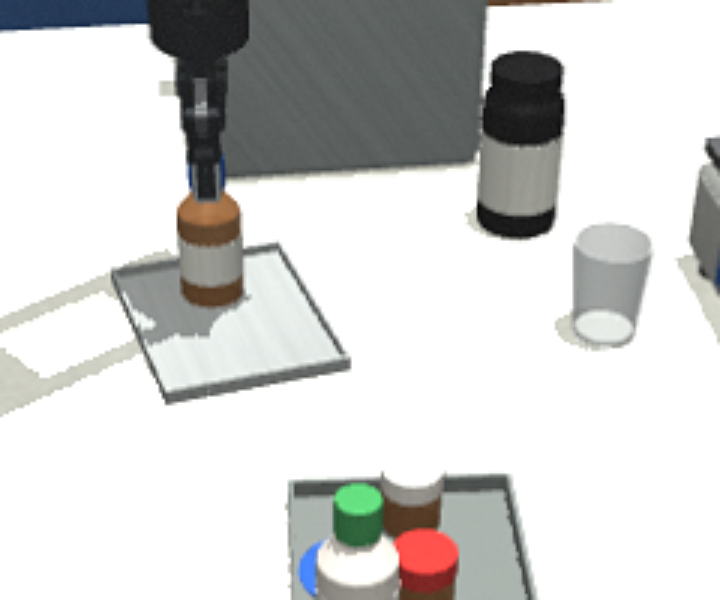

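```bash
python3 -m jog '[[[0.0015,0,0,0,0,0,0.015],[0.0015,0,0,0,0,0,0.015],[0,0,0,0,0,0,0.015],[0,0,0,0,0,0,0.015]]]' | sed -n '2p;4p'
python3 -m jog '[[[0.0008,0,0,0,0,0,0.015],[0,0,0,0,0,0,0.015]]]'| sed -n '2p;4p'
```

```text
ee_pos: [0.4585, 0.374, 0.0993]
contact_force: [0.3, -0.5, -2.8]
ee_pos: [0.4586, 0.374, 0.0989]
contact_force: [-0.1, -0.3, 0.0]
```

```bash
python3 -m jog '[[[0.0005,0,0,0,0,0,0.015],[0,0,0,0,0,0,0.015],[0,0,0,0,0,0,0.032],[0,0,0,0,0,0,0.036],[0,0,0,0,0,0,0.042],[0,0,0,0,0,0,0.05],[0,0,0,0,0,0,0.05],[-0.015,0,0,0,0,0,0.05],[-0.025,0,0,0,0,0,0.05],[-0.03,0,0,0,0,0,0.05],[-0.015,0,0,0,0,0,0.05],[0,0,0,0,0,0,0.05]]]'
python3 - <<'E'
from h import *
f=imaging.grab_frame("side"); cv2.imwrite("pics/s4.png",cv2.resize(np.clip(f["img"][60:260,200:440].astype(int)*2,0,255).astype(np.uint8),None,fx=3,fy=3))
to(.5131,-.0612,.185)
E
```

```text
t: 12.0
ee_pos: [0.4593, 0.3746, 0.1847]
orientation: [0.478, 0.523, 0.477, -0.52]
contact_force: [-0.8, 0.8, 0.0]
opening: 0.584
t 12.05 p [0.4585 0.374  0.1834] F [ 0.2  0.  -0.2] open mm 50.0 j6 2.27
shift tool mm [ -1.8  92.7 428.7] turn [-0.0002 -0.0006 -0.0007]
```

View pics/s4.png

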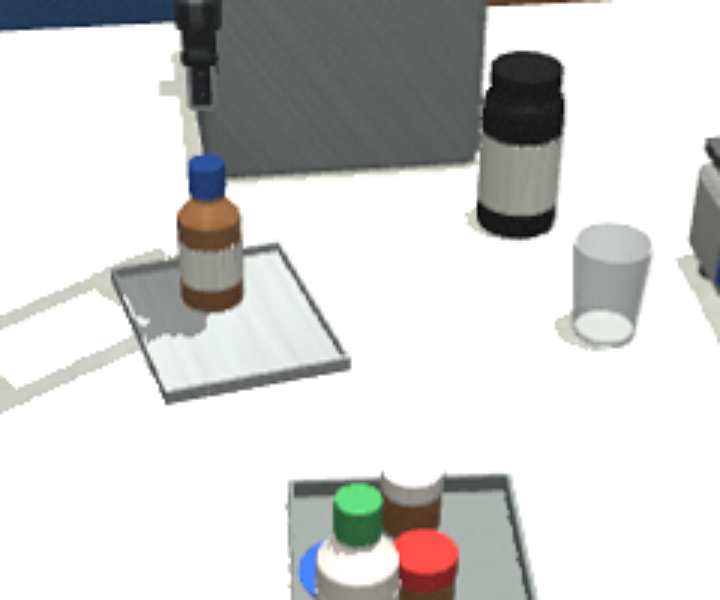

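Blue stands upright in the tray. Next, the green bottle.

```bash
python3 -m jog '[[[0,0.004,0.0195,0,0,0,0.05],[0,0.0085,0.039,0,0,0,0.05],[0,0.0085,0.039,0,0,0,0.05],[0,0.0085,0.039,0,0,0,0.05],[0,0.0085,0.039,0,0,0,0.05],[0,0.0085,0.039,0,0,0,0.05],[0,0.0085,0.039,0,0,0,0.05],[0,0.0085,0.039,0,0,0,0.05],[0,0.0085,0.039,0,0,0,0.05],[0,0.0085,0.039,0,0,0,0.05],[0,0.0085,0.039,0,0,0,0.05],[0,0.004,0.0195,0,0,0,0.05],[0,0,0,0,0,0,0.05],[0,0,0,0,0,0,0.05]]]'
python3 -c "from h import *; to(.5131,-.0612,.1)"
```

```text
t: 13.8
ee_pos: [0.5126, -0.0607, 0.1826]
orientation: [-0.477, -0.521, -0.478, 0.522]
contact_force: [-0.0, -0.4, -0.5]
opening: 0.586
t 13.8 p [ 0.5126 -0.0607  0.1826] F [-0.  -0.4 -0.5] open mm 50.1 j6 1.46
shift tool mm [82.6  0.7  0.5] turn [-0.0002 -0.0009  0.0014]
```

```bash
python3 -m jog '[[[0.02,0.0005,0.0005,0,0,0,0.05],[0.02,0,0,0,0,0,0.05],[0.02,0,0,0,0,0,0.05],[0.015,0,0,0,0,0,0.05],[0.007,0,0,0,0,0,0.05],[0,0,0,0,0,0,0.05],[0,0,0,0,0,0,0.05],[0,0,0,0,0,0,0.04],[0,0,0,0,0,0,0.034],[0,0,0,0,0,0,0.03],[0,0,0,0,0,0,0.025],[0,0,0,0,0,0,0.015],[0,0,0,0,0,0,0.015],[0,0,0,0,0,0,0.015],[0,0,0,0,0,0,0.015]]]'
python3 -m jog '[[[-0.004,0,0,0,0,0,0.015],[-0.008,0,0,0,0,0,0.015],[-0.015,0,0,0,0,0,0.015],[-0.02,0,0,0,0,0,0.015],[-0.02,0,0,0,0,0,0.015],[-0.015,0,0,0,0,0,0.015],[-0.008,0,0,0,0,0,0.015],[0,0,0,0,0,0,0.015],[0,0,0,0,0,0,0.015]]]'
python3 - <<'E'
from h import *
to(.472,.295,.18)
f=imaging.grab_frame("side"); cv2.imwrite("pics/s5.png",cv2.resize(np.clip(f["img"][130:330,200:440].astype(int)*2,0,255).astype(np.uint8),None,fx=3,fy=3))
f=imaging.grab_frame("top"); P=cloud(f);M=hue(f)
m=M["blue"]&(abs(P[...,2]-.129)<.008)&(P[...,1]>.2); W=onplane(f,np.argwhere(m)[:,::-1],.129); print("blue cap",m.sum(),W.mean(0))
E
```

```text
t: 15.68
ee_pos: [0.514, -0.0623, 0.1015]
orientation: [0.478, 0.522, 0.477, -0.521]
contact_force: [-1.1, -0.6, 4.9]
opening: 0.332
t: 16.8
ee_pos: [0.5132, -0.062, 0.1904]
orientation: [-0.477, -0.521, -0.478, 0.522]
contact_force: [-1.0, 0.2, -2.7]
opening: 0.335
t 16.8 p [ 0.5132 -0.062   0.1904] F [-1.   0.2 -2.7] open mm 28.6 j6 1.46
shift tool mm [  10.6  -72.5 -352. ] turn [-0.0002 -0.0002  0.0014]
blue cap 284 [0.45710183 0.37290775 0.129     ]
```

View pics/s5.png

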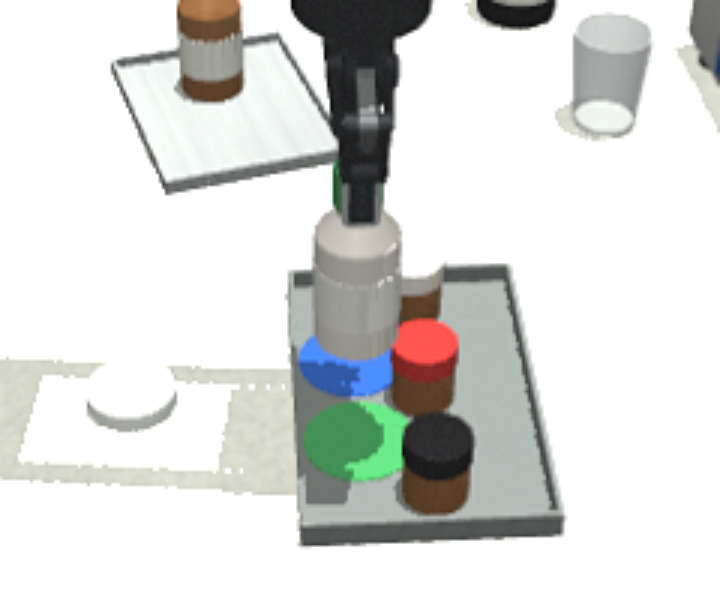

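```bash
python3 -m jog '[[[0,-0.002,-0.01,0,0,0,0.015],[0,-0.004,-0.02,0,0,0,0.015],[0,-0.005,-0.0245,0,0,0,0.015],[0,-0.005,-0.0245,0,0,0,0.015],[0,-0.005,-0.0245,0,0,0,0.015],[0,-0.005,-0.0245,0,0,0,0.015],[0,-0.005,-0.0245,0,0,0,0.015],[0,-0.005,-0.0245,0,0,0,0.015],[0,-0.005,-0.0245,0,0,0,0.015],[0,-0.005,-0.0245,0,0,0,0.015],[0,-0.005,-0.0245,0,0,0,0.015],[0,-0.005,-0.0245,0,0,0,0.015],[0,-0.005,-0.0245,0,0,0,0.015],[0,-0.005,-0.0245,0,0,0,0.015],[0,-0.004,-0.019,0,0,0,0.015],[0,-0.0025,-0.009,0,0,0,0.015],[0,0,0,0,0,0,0.015],[0,0,0,0,0,0,0.015]]]'
python3 -c "from h import *; to(.472,.295,.10)"
```

```text
t: 19.15
ee_pos: [0.4725, 0.2942, 0.1909]
orientation: [-0.478, -0.521, -0.477, 0.522]
contact_force: [-0.2, -0.4, -1.3]
opening: 0.336
t 19.15 p [0.4725 0.2942 0.1909] F [-0.2 -0.4 -1.3] open mm 28.7 j6 2.14
shift tool mm [90.9 -0.5 -0.8] turn [-0.0005  0.0008  0.0002]
```

```bash
python3 -m jog '[[[0.008,0,-0.001,0,0,0,0.015],[0.018,0,0,0,0,0,0.015],[0.02,0,0,0,0,0,0.015],[0.02,0,0,0,0,0,0.015],[0.012,0,0,0,0,0,0.015],[0.006,0,0,0,0,0,0.015],[0.003,0,0,0,0,0,0.015],[0.001,0,0,0,0,0,0.015],[0,0,0,0,0,0,0.015],[0,0,0,0,0,0,0.015]]]' | sed -n '2p;4p'
python3 -m jog '[[[0.001,0,0,0,0,0,0.015],[0.0005,0,0,0,0,0,0.015],[0,0,0,0,0,0,0.015],[0,0,0,0,0,0,0.015]]]' | sed -n '2p;4p'
python3 -m jog '[[[0.001,0,0,0,0,0,0.015],[0,0,0,0,0,0,0.015],[0,0,0,0,0,0,0.015]]]'| sed -n '2p;4p'
```

```text
ee_pos: [0.4729, 0.2961, 0.1035]
contact_force: [0.7, 0.1, -2.4]
ee_pos: [0.4726, 0.2959, 0.1015]
contact_force: [-0.5, -0.4, -1.6]
ee_pos: [0.4727, 0.296, 0.1006]
contact_force: [-0.2, 0.2, -1.2]
```

```bash
python3 -m jog '[[[0.001,0,0,0,0,0,0.015],[0,0,0,0,0,0,0.015],[0,0,0,0,0,0,0.015]]]'| sed -n '2p;4p'
```

```text
ee_pos: [0.4729, 0.296, 0.1005]
contact_force: [-1.3, -0.9, 5.2]
```

Green has touched down. I'll release it and retreat upward.

```bash
python3 -m jog '[[[0,0,0,0,0,0,0.032],[0,0,0,0,0,0,0.036],[0,0,0,0,0,0,0.042],[0,0,0,0,0,0,0.05],[0,0,0,0,0,0,0.05],[-0.015,0,0,0,0,0,0.055],[-0.025,0,0,0,0,0,0.06],[-0.03,0,0,0,0,0,0.065],[-0.015,0,0,0,0,0,0.065],[0,0,0,0,0,0,0.065]]]'
python3 - <<'E'
from h import *
to(.5612,-.0288,.13)
f=imaging.grab_frame("side"); cv2.imwrite("pics/s6.png",cv2.resize(np.clip(f["img"][80:330,200:440].astype(int)*2,0,255).astype(np.uint8),None,fx=2.4,fy=2.4))
f=imaging.grab_frame("top"); P=cloud(f);M=hue(f); x,y,z=np.moveaxis(P,2,0)
for c,y0,y1,h in(("blue",-.2,.2,.005),("green",-.2,.2,.005),("red",-.2,.2,.055),("blue",.2,.5,.129),("green",.2,.5,.129)):
    m=M[c]&(abs(z-h)<.006)&(y>y0)&(y<y1)&(x>.3)&(x<.7)
    if m.sum():
        W=onplane(f,np.argwhere(m)[:,::-1],h)[:,:2].astype(np.float32);q=cv2.minEnclosingCircle(W);print(c,h,m.sum(),W.mean(0).round(4),np.round(q[0],4),round(q[1],4))
for yy in (.0586,-.0288,-.1159):
    m=(abs(z-.055)<.004)&(abs(y-yy)<.03)&(x>.5)&(x<.62)
    W=onplane(f,np.argwhere(m)[:,::-1],.055)[:,:2].astype(np.float32);q=cv2.minEnclosingCircle(W);print("lid",m.sum(),W.mean(0).round(4),np.round(q[0],4),round(q[1],4))
E
```

```text
t: 22.9
ee_pos: [0.4735, 0.2964, 0.1861]
orientation: [0.478, 0.523, 0.477, -0.52]
contact_force: [0.1, 0.6, -0.4]
opening: 0.754
t 22.9 p [0.4735 0.2964 0.1861] F [ 0.1  0.6 -0.4] open mm 64.4 j6 2.14
shift tool mm [ 55.9 115.8 316.3] turn [-0.0001 -0.0018 -0.0029]
blue 0.005 1288 [0.5211 0.0145] [0.5212 0.0145] 0.0367
green 0.005 1269 [ 0.5143 -0.0632] [ 0.5145 -0.0632] 0.0363
red 0.055 418 [ 0.5619 -0.028 ] [ 0.5621 -0.0281] 0.0202
lid 482 [0.568  0.0587] [0.5682 0.0589] 0.0218
lid 489 [ 0.5605 -0.0288] [ 0.5604 -0.0287] 0.0219
lid 487 [ 0.5529 -0.116 ] [ 0.5528 -0.1162] 0.022
```

View pics/s6.png

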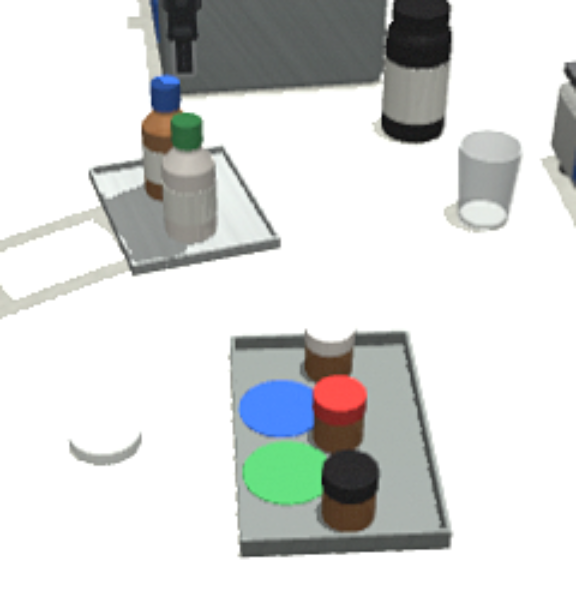

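Both bottles stand in the tray and the three jars haven't moved. Next, the red jar.

```bash
python3 -m jog '[[[0,0.0055,0.0142,0,0,0,0.065],[0,0.0105,0.0288,0,0,0,0.065],[0,0.0105,0.0288,0,0,0,0.065],[0,0.0105,0.0288,0,0,0,0.065],[0,0.0105,0.0288,0,0,0,0.065],[0,0.0105,0.0288,0,0,0,0.065],[0,0.0105,0.0288,0,0,0,0.065],[0,0.0105,0.0288,0,0,0,0.065],[0,0.0105,0.0288,0,0,0,0.065],[0,0.0105,0.0288,0,0,0,0.065],[0,0.0105,0.0288,0,0,0,0.065],[0,0.0055,0.0142,0,0,0,0.065],[0.02,0,0,0,0,0,0.065],[0.02,0,0,0,0,0,0.065],[0,0,0,0,0,0,0.065],[0,0,0,0,0,0,0.065]]]'
python3 -c "from h import *; to(.561,-.0287,.029)"
```

```text
t: 25.0
ee_pos: [0.5604, -0.0294, 0.1447]
orientation: [0.477, 0.522, 0.478, -0.522]
contact_force: [0.1, 0.3, -0.2]
opening: 0.76
t 25.0 p [ 0.5604 -0.0294  0.1447] F [ 0.1  0.3 -0.2] open mm 64.9 j6 1.53
shift tool mm [115.7   0.5  -0.7] turn [-0.     -0.0001  0.0001]
```

```bash
python3 -m jog '[[[0.02,0.0005,-0.0007,0,0,0,0.065],[0.025,0,0,0,0,0,0.065],[0.025,0,0,0,0,0,0.065],[0.02,0,0,0,0,0,0.065],[0.015,0,0,0,0,0,0.065],[0.0107,0,0,0,0,0,0.065],[0,0,0,0,0,0,0.065],[0,0,0,0,0,0,0.055],[0,0,0,0,0,0,0.05],[0,0,0,0,0,0,0.045],[0,0,0,0,0,0,0.042],[0,0,0,0,0,0,0.036],[0,0,0,0,0,0,0.03],[0,0,0,0,0,0,0.03],[0,0,0,0,0,0,0.03]]]'
python3 -m jog '[[[-0.004,0,0,0,0,0,0.03],[-0.008,0,0,0,0,0,0.03],[-0.015,0,0,0,0,0,0.03],[-0.025,0,0,0,0,0,0.03],[-0.025,0,0,0,0,0,0.03],[-0.025,0,0,0,0,0,0.03],[-0.025,0,0,0,0,0,0.03],[-0.015,0,0,0,0,0,0.03],[-0.008,0,0,0,0,0,0.03],[0,0,0,0,0,0,0.03],[0,0,0,0,0,0,0.03]]]'
python3 - <<'E'
from h import *
to(.4462,-.3415,.18)
f=imaging.grab_frame("side"); cv2.imwrite("pics/s7.png",cv2.resize(np.clip(f["img"][80:330,200:440].astype(int)*2,0,255).astype(np.uint8),None,fx=2.4,fy=2.4))
E
```

```text
t: 26.88
ee_pos: [0.5612, -0.0289, 0.0296]
orientation: [0.478, 0.522, 0.477, -0.521]
contact_force: [-0.8, -0.5, 5.8]
opening: 0.496
t: 28.25
ee_pos: [0.5602, -0.0287, 0.1779]
orientation: [-0.477, -0.521, -0.478, 0.522]
contact_force: [-0.1, -0.2, -0.6]
opening: 0.494
t 28.25 p [ 0.5602 -0.0287  0.1779] F [-0.1 -0.2 -0.6] open mm 42.2 j6 1.53
shift tool mm [ -2.  -86.  321.6] turn [-0.0002 -0.0001  0.0018]
```

View pics/s7.png

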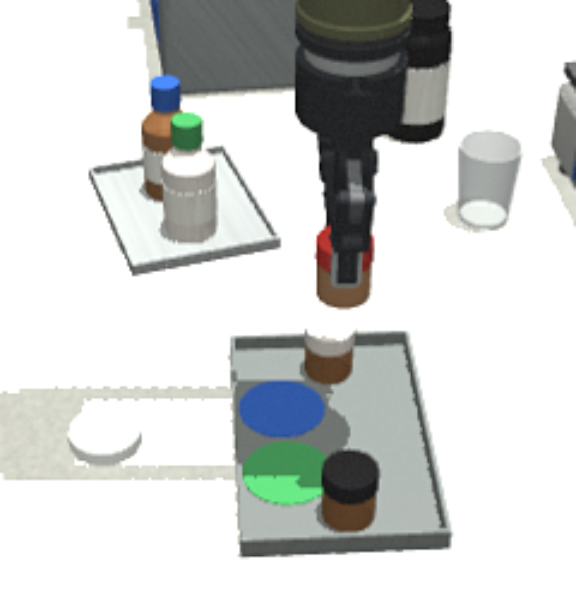

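```bash
python3 -m jog '[[[0,-0.002,0.008,0,0,0,0.03],[0,-0.005,0.018,0,0,0,0.03],[0,-0.0065,0.0245,0,0,0,0.03],[0,-0.0065,0.0245,0,0,0,0.03],[0,-0.0065,0.0245,0,0,0,0.03],[0,-0.0065,0.0245,0,0,0,0.03],[0,-0.0065,0.0245,0,0,0,0.03],[0,-0.0065,0.0245,0,0,0,0.03],[0,-0.0065,0.0245,0,0,0,0.03],[0,-0.0065,0.0245,0,0,0,0.03],[0,-0.0065,0.0245,0,0,0,0.03],[0,-0.0065,0.0245,0,0,0,0.03],[0,-0.0065,0.0245,0,0,0,0.03],[0,-0.005,0.018,0,0,0,0.03],[0,-0.0025,0.008,0,0,0,0.03],[0,0,0,0,0,0,0.03],[0,0,0,0,0,0,0.03]]]'
python3 -c "from h import *; to(.4462,-.3415,.109)"
```

```text
t: 30.42
ee_pos: [0.447, -0.3408, 0.1787]
orientation: [0.477, 0.522, 0.478, -0.521]
contact_force: [0.8, 0.2, -1.0]
opening: 0.493
t 30.43 p [ 0.447  -0.3408  0.1787] F [ 0.8  0.2 -1. ] open mm 42.1 j6 0.93
shift tool mm [69.7 -0.7  0.8] turn [ 0.0002 -0.0006  0.0001]
```

Contact should come at a TCP height of about 0.109. I'll go to 0.112 and then creep.

```bash
python3 -m jog '[[[0.008,0,0,0,0,0,0.03],[0.018,0,0,0,0,0,0.03],[0.018,0,0,0,0,0,0.03],[0.012,0,0,0,0,0,0.03],[0.006,0,0,0,0,0,0.03],[0.004,0,0,0,0,0,0.03],[0,0,0,0,0,0,0.03],[0,0,0,0,0,0,0.03]]]' | sed -n '2p;4p'
python3 -m jog '[[[0.001,0,0,0,0,0,0.03],[0.001,0,0,0,0,0,0.03],[0,0,0,0,0,0,0.03],[0,0,0,0,0,0,0.03]]]' | sed -n '2p;4p'
python3 -m jog '[[[0.0007,0,0,0,0,0,0.03],[0,0,0,0,0,0,0.03],[0,0,0,0,0,0,0.03]]]' | sed -n '2p;4p'
```

```text
ee_pos: [0.4472, -0.3418, 0.1133]
contact_force: [-0.5, -0.4, -1.9]
ee_pos: [0.4469, -0.3415, 0.1108]
contact_force: [0.3, 0.0, -0.2]
ee_pos: [0.4469, -0.3415, 0.1101]
contact_force: [-0.9, -0.5, -1.9]
```

```bash
python3 -m jog '[[[0.0007,0,0,0,0,0,0.03],[0,0,0,0,0,0,0.03],[0,0,0,0,0,0,0.03]]]' | sed -n '2p;4p'
python3 -m jog '[[[0.0007,0,0,0,0,0,0.03],[0,0,0,0,0,0,0.03],[0,0,0,0,0,0,0.03]]]' | sed -n '2p;4p'
```

```text
ee_pos: [0.447, -0.3416, 0.1097]
contact_force: [-0.5, 0.5, 1.9]
ee_pos: [0.447, -0.3416, 0.1097]
contact_force: [-1.1, 1.4, 7.2]
```

```bash
python3 -m jog '[[[0,0,0,0,0,0,0.046],[0,0,0,0,0,0,0.05],[0,0,0,0,0,0,0.058],[0,0,0,0,0,0,0.065],[0,0,0,0,0,0,0.065],[-0.015,0,0,0,0,0,0.065],[-0.025,0,0,0,0,0,0.065],[-0.03,0,0,0,0,0,0.06],[-0.025,0,0,0,0,0,0.05],[0,0,0,0,0,0,0.05]]]'
python3 - <<'E'
from h import *
to(.473,.296,.205)
f=imaging.grab_frame("side"); cv2.imwrite("pics/s8.png",np.clip(f["img"].astype(int)*2,0,255).astype(np.uint8))
P=cloud(f);M=hue(f);x,y,z=np.moveaxis(P,2,0)
m=M["red"]&(abs(z-.135)<.006)&(y<-.2);W=onplane(f,np.argwhere(m)[:,::-1],.135)[:,:2];print("side red",m.sum(),W.mean(0).round(4))
f=imaging.grab_frame("top"); P=cloud(f);M=hue(f); x,y,z=np.moveaxis(P,2,0)
for c,y0,y1,h in(("red",-.5,-.2,.135),("blue",.2,.5,.129),("green",.2,.5,.129)):
    m=M[c]&(abs(z-h)<.006)&(y>y0)&(y<y1)&(x>.3)&(x<.7)
    if m.sum():
        W=onplane(f,np.argwhere(m)[:,::-1],h)[:,:2].astype(np.float32);q=cv2.minEnclosingCircle(W);print(c,h,m.sum(),W.mean(0).round(4),np.round(q[0],4),round(q[1],4))
E
```

```text
t: 34.3
ee_pos: [0.4484, -0.3428, 0.2069]
orientation: [0.48, 0.522, 0.475, -0.521]
contact_force: [0.0, 0.4, -1.1]
opening: 0.583
t 34.3 p [ 0.4484 -0.3428  0.2069] F [ 0.   0.4 -1.1] open mm 49.7 j6 0.93
shift tool mm [  -0.7  -31.8 -638.5] turn [-0.0002  0.0039 -0.0052]
side red 573 [ 0.4482 -0.3404]
blue 0.129 270 [0.4572 0.3736] [0.4572 0.3739] 0.0143
green 0.129 248 [0.4713 0.2969] [0.4713 0.2969] 0.0138
```

View pics/s8.png

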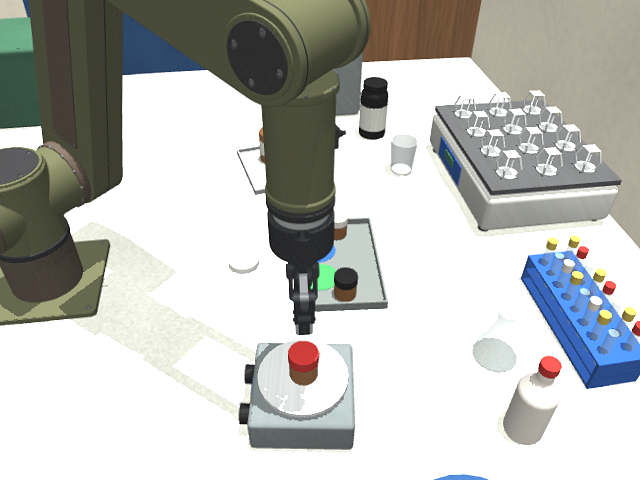

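The red jar stands at the plate's centre, with its lid at side (303,355). Next I'll put the green bottle back.

```bash
python3 -m jog '[[[0,-0.002,-0.025,0,0,0,0.05],[0,-0.002,-0.042,0,0,0,0.05],[0,-0.002,-0.042,0,0,0,0.05],[0,-0.002,-0.042,0,0,0,0.05],[0,-0.002,-0.042,0,0,0,0.05],[0,-0.002,-0.042,0,0,0,0.05],[0,-0.002,-0.042,0,0,0,0.05],[0,-0.002,-0.042,0,0,0,0.05],[0,-0.002,-0.042,0,0,0,0.05],[0,-0.002,-0.042,0,0,0,0.05],[0,-0.002,-0.042,0,0,0,0.05],[0,-0.002,-0.042,0,0,0,0.05],[0,-0.002,-0.042,0,0,0,0.05],[0,-0.002,-0.042,0,0,0,0.05],[0,-0.002,-0.042,0,0,0,0.05],[0,-0.002,-0.025,0,0,0,0.05],[0,0,0,0,0,0,0.05],[0,0,0,0,0,0,0.05]]]'
python3 -c "from h import *; to(.4727,.2965,.1)"
```

```text
t: 36.65
ee_pos: [0.4697, 0.2962, 0.2028]
orientation: [-0.478, -0.52, -0.478, 0.522]
contact_force: [-1.0, 0.2, -0.8]
opening: 0.587
t 36.65 p [0.4697 0.2962 0.2028] F [-1.   0.2 -0.8] open mm 50.1 j6 2.15
shift tool mm [102.8   3.2  -0.8] turn [0.0005 0.0019 0.0021]
```

```bash
python3 -m jog '[[[0.02,0.0016,-0.0004,0,0,0,0.05],[0.02,0.0016,-0.0004,0,0,0,0.05],[0.02,0,0,0,0,0,0.05],[0.02,0,0,0,0,0,0.05],[0.015,0,0,0,0,0,0.05],[0.007,0,0,0,0,0,0.05],[0,0,0,0,0,0,0.05],[0,0,0,0,0,0,0.05],[0,0,0,0,0,0,0.04],[0,0,0,0,0,0,0.034],[0,0,0,0,0,0,0.03],[0,0,0,0,0,0,0.025],[0,0,0,0,0,0,0.015],[0,0,0,0,0,0,0.015],[0,0,0,0,0,0,0.015],[0,0,0,0,0,0,0.015]]]'
python3 -m jog '[[[-0.004,0,0,0,0,0,0.015],[-0.008,0,0,0,0,0,0.015],[-0.015,0,0,0,0,0,0.015],[-0.02,0,0,0,0,0,0.015],[-0.02,0,0,0,0,0,0.015],[-0.015,0,0,0,0,0,0.015],[-0.008,0,0,0,0,0,0.015],[0,0,0,0,0,0,0.015],[0,0,0,0,0,0,0.015]]]'
python3 -c "from h import *; to(.5145,-.0632,.19)"
```

```text
t: 38.65
ee_pos: [0.4747, 0.2971, 0.1023]
orientation: [0.478, 0.522, 0.477, -0.521]
contact_force: [-0.3, -2.2, 5.0]
opening: 0.335
t: 39.78
ee_pos: [0.4739, 0.2971, 0.191]
orientation: [-0.477, -0.521, -0.478, 0.522]
contact_force: [0.1, 0.4, -1.8]
opening: 0.33
t 39.77 p [0.4739 0.2971 0.191 ] F [ 0.1  0.4 -1.8] open mm 28.1 j6 2.14
shift tool mm [  1.2  72.1 355.3] turn [-0.0002  0.0008  0.0012]
```

```bash
python3 -m jog '[[[0,0.002,0.01,0,0,0,0.015],[0,0.004,0.019,0,0,0,0.015],[0,0.005,0.0248,0,0,0,0.015],[0,0.005,0.0248,0,0,0,0.015],[0,0.005,0.0248,0,0,0,0.015],[0,0.005,0.0248,0,0,0,0.015],[0,0.005,0.0248,0,0,0,0.015],[0,0.005,0.0248,0,0,0,0.015],[0,0.005,0.0248,0,0,0,0.015],[0,0.005,0.0248,0,0,0,0.015],[0,0.005,0.0248,0,0,0,0.015],[0,0.005,0.0248,0,0,0,0.015],[0,0.005,0.0248,0,0,0,0.015],[0,0.005,0.0248,0,0,0,0.015],[0,0.004,0.0185,0,0,0,0.015],[0,0.002,0.0099,0,0,0,0.015],[0,0,0,0,0,0,0.015],[0,0,0,0,0,0,0.015]]]'
python3 -c "from h import *; to(.5153,-.0632,.104)"
```

```text
t: 42.02
ee_pos: [0.5147, -0.062, 0.1916]
orientation: [0.477, 0.522, 0.478, -0.521]
contact_force: [0.8, 0.3, -3.1]
opening: 0.329
t 42.02 p [ 0.5147 -0.062   0.1916] F [ 0.8  0.3 -3.1] open mm 28.1 j6 1.46
shift tool mm [87.6  0.8  1.2] turn [ 0.0001 -0.0006  0.0005]
```

```bash
python3 -m jog '[[[0.008,0.0005,0.0007,0,0,0,0.015],[0.018,0,0,0,0,0,0.015],[0.02,0,0,0,0,0,0.015],[0.02,0,0,0,0,0,0.015],[0.01,0,0,0,0,0,0.015],[0.005,0,0,0,0,0,0.015],[0.003,0,0,0,0,0,0.015],[0,0,0,0,0,0,0.015],[0,0,0,0,0,0,0.015]]]' | sed -n '2p;4p'
python3 - <<'E'
from h import *
f=imaging.grab_frame("side"); cv2.imwrite("pics/s9.png",cv2.resize(np.clip(f["img"][130:330,200:440].astype(int)*2,0,255).astype(np.uint8),None,fx=3,fy=3))
f=imaging.grab_frame("top"); cv2.imwrite("pics/t9.png",cv2.resize(np.clip(f["img"][190:310,240:420].astype(int)*2,0,255).astype(np.uint8),None,fx=4,fy=4))
E
```

```text
ee_pos: [0.5158, -0.0635, 0.1082]
contact_force: [-0.6, 0.4, -1.3]
```

View pics/s9.png

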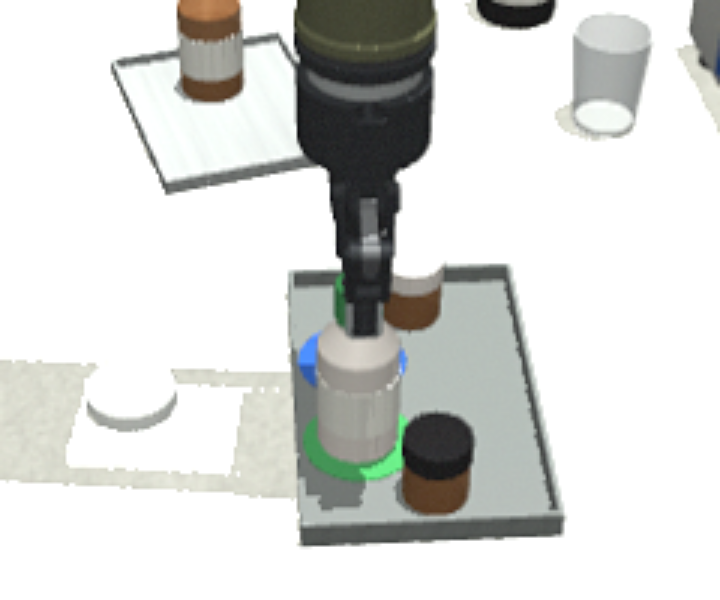

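View pics/t9.png

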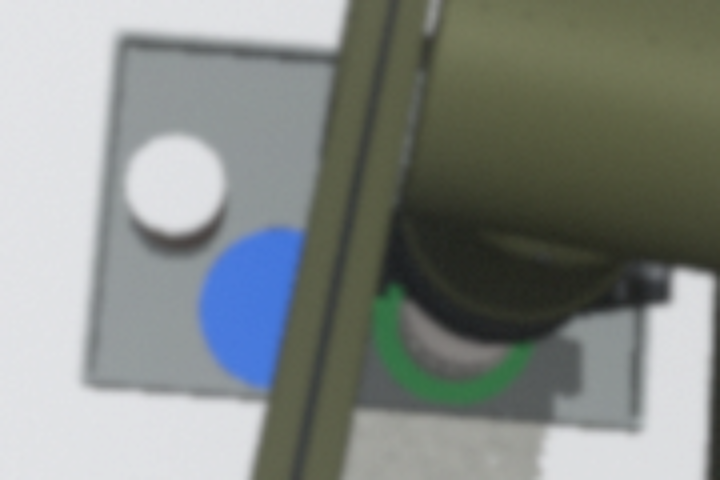

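Green hangs about centred over its disc, so I'll creep it down.

```bash
python3 -m jog '[[[0.0015,0,0,0,0,0,0.015],[0.0015,0,0,0,0,0,0.015],[0,0,0,0,0,0,0.015],[0,0,0,0,0,0,0.015]]]' | sed -n '2p;4p'
python3 -m jog '[[[0.001,0,0,0,0,0,0.015],[0,0,0,0,0,0,0.015],[0,0,0,0,0,0,0.015]]]' | sed -n '2p;4p'
python3 -m jog '[[[0.0007,0,0,0,0,0,0.015],[0,0,0,0,0,0,0.015],[0,0,0,0,0,0,0.015]]]' | sed -n '2p;4p'
```

```text
ee_pos: [0.5154, -0.0634, 0.1047]
contact_force: [-0.5, -0.7, -2.0]
ee_pos: [0.5154, -0.0633, 0.1037]
contact_force: [0.4, -0.8, -1.1]
ee_pos: [0.5156, -0.0634, 0.1033]
contact_force: [-0.5, 0.3, 0.2]
```

```bash
python3 -m jog '[[[0.0006,0,0,0,0,0,0.015],[0,0,0,0,0,0,0.015],[0,0,0,0,0,0,0.015]]]' | sed -n '2p;4p'
python3 -m jog '[[[0,0,0,0,0,0,0.032],[0,0,0,0,0,0,0.036],[0,0,0,0,0,0,0.042],[0,0,0,0,0,0,0.05],[0,0,0,0,0,0,0.05],[-0.015,0,0,0,0,0,0.05],[-0.025,0,0,0,0,0,0.05],[-0.03,0,0,0,0,0,0.05],[-0.015,0,0,0,0,0,0.05],[0,0,0,0,0,0,0.05]]]'
python3 -c "from h import *; to(.4582,.3742,.185)"
```

```text
ee_pos: [0.5158, -0.0635, 0.1032]
contact_force: [-0.5, 0.3, 5.9]
t: 46.12
ee_pos: [0.5163, -0.0635, 0.1889]
orientation: [0.478, 0.522, 0.476, -0.521]
contact_force: [1.4, 0.1, -0.1]
opening: 0.585
t 46.12 p [ 0.5163 -0.0635  0.1889] F [ 1.4  0.1 -0.1] open mm 50.0 j6 1.46
shift tool mm [   3.4  -96.5 -430.9] turn [-0.0002  0.0004 -0.0034]
```

```bash
python3 -m jog '[[[0,-0.005,-0.0205,0,0,0,0.05],[0,-0.0087,-0.039,0,0,0,0.05],[0,-0.0087,-0.039,0,0,0,0.05],[0,-0.0087,-0.039,0,0,0,0.05],[0,-0.0087,-0.039,0,0,0,0.05],[0,-0.0087,-0.039,0,0,0,0.05],[0,-0.0087,-0.039,0,0,0,0.05],[0,-0.0087,-0.039,0,0,0,0.05],[0,-0.0087,-0.039,0,0,0,0.05],[0,-0.0087,-0.039,0,0,0,0.05],[0,-0.0087,-0.039,0,0,0,0.05],[0,-0.0045,-0.0205,0,0,0,0.05],[0,0,0,0,0,0,0.05],[0,0,0,0,0,0,0.05]]]'
python3 - <<'E'
from h import *
to(.4582,.3742,.1)
f=imaging.grab_frame("top"); cv2.imwrite("pics/t10.png",cv2.resize(np.clip(f["img"][190:310,240:420].astype(int)*2,0,255).astype(np.uint8),None,fx=4,fy=4))
P=cloud(f);M=hue(f); x,y,z=np.moveaxis(P,2,0)
for c,h in(("green",.130),("green",.005),("blue",.005),("red",.135)):
    m=M[c]&(abs(z-h)<.006)&(x>.3)&(x<.7)
    if m.sum():
        W=onplane(f,np.argwhere(m)[:,::-1],h)[:,:2].astype(np.float32);q=cv2.minEnclosingCircle(W);print(c,h,m.sum(),W.mean(0).round(4),np.round(q[0],4),round(q[1],4))
E
```

```text
t: 47.88
ee_pos: [0.457, 0.3731, 0.1868]
orientation: [-0.478, -0.521, -0.477, 0.522]
contact_force: [-0.5, -0.1, -0.5]
opening: 0.586
t 47.88 p [0.457  0.3731 0.1868] F [-0.5 -0.1 -0.5] open mm 50.1 j6 2.27
shift tool mm [86.8  1.2 -1.3] turn [-0.0005  0.0018  0.0008]
green 0.13 242 [ 0.513  -0.0634] [ 0.5127 -0.0634] 0.0141
green 0.005 294 [ 0.5059 -0.055 ] [ 0.5143 -0.0633] 0.0363
blue 0.005 1292 [0.5211 0.0144] [0.5212 0.0145] 0.0367
red 0.135 547 [ 0.4479 -0.3408] [ 0.4479 -0.3405] 0.0203
```

View pics/t10.png

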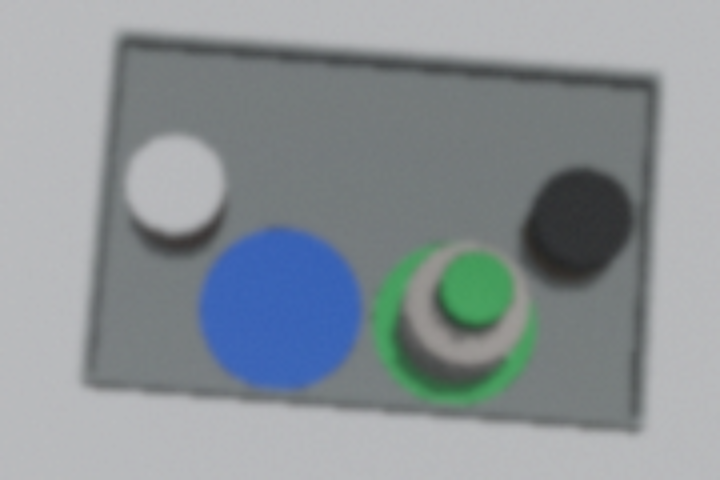

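Green stands on its disc: cap (0.513,-0.063) against disc (0.514,-0.063). Now the blue bottle.

```bash
python3 -m jog '[[[0.02,0.0006,-0.0006,0,0,0,0.05],[0.02,0,0,0,0,0,0.05],[0.02,0,0,0,0,0,0.05],[0.017,0,0,0,0,0,0.05],[0.009,0,0,0,0,0,0.05],[0,0,0,0,0,0,0.05],[0,0,0,0,0,0,0.05],[0,0,0,0,0,0,0.04],[0,0,0,0,0,0,0.034],[0,0,0,0,0,0,0.03],[0,0,0,0,0,0,0.025],[0,0,0,0,0,0,0.015],[0,0,0,0,0,0,0.015],[0,0,0,0,0,0,0.015],[0,0,0,0,0,0,0.015]]]'
python3 -m jog '[[[-0.004,0,0,0,0,0,0.015],[-0.008,0,0,0,0,0,0.015],[-0.015,0,0,0,0,0,0.015],[-0.02,0,0,0,0,0,0.015],[-0.02,0,0,0,0,0,0.015],[-0.015,0,0,0,0,0,0.015],[-0.008,0,0,0,0,0,0.015],[0,0,0,0,0,0,0.015],[0,0,0,0,0,0,0.015]]]'
python3 -c "from h import *; to(.522,.0145,.19)"
```

```text
t: 49.8
ee_pos: [0.4581, 0.3747, 0.1021]
orientation: [0.478, 0.522, 0.477, -0.521]
contact_force: [-0.3, -2.4, 5.7]
opening: 0.334
t: 50.92
ee_pos: [0.4574, 0.3747, 0.1907]
orientation: [-0.477, -0.521, -0.478, 0.522]
contact_force: [-0.9, 0.1, -2.1]
opening: 0.331
t 50.92 p [0.4574 0.3747 0.1907] F [-0.9  0.1 -2.1] open mm 28.2 j6 2.27
shift tool mm [  0.9  96.1 353.1] turn [-0.0002  0.001   0.0012]
```

```bash
python3 -m jog '[[[0,0.0026,0.01,0,0,0,0.015],[0,0.005,0.019,0,0,0,0.015],[0,0.0067,0.0246,0,0,0,0.015],[0,0.0067,0.0246,0,0,0,0.015],[0,0.0067,0.0246,0,0,0,0.015],[0,0.0067,0.0246,0,0,0,0.015],[0,0.0067,0.0246,0,0,0,0.015],[0,0.0067,0.0246,0,0,0,0.015],[0,0.0067,0.0246,0,0,0,0.015],[0,0.0067,0.0246,0,0,0,0.015],[0,0.0067,0.0246,0,0,0,0.015],[0,0.0067,0.0246,0,0,0,0.015],[0,0.0067,0.0246,0,0,0,0.015],[0,0.0067,0.0246,0,0,0,0.015],[0,0.005,0.019,0,0,0,0.015],[0,0.003,0.01,0,0,0,0.015],[0,0,0,0,0,0,0.015],[0,0,0,0,0,0,0.015]]]' >/dev/null
python3 -c "from h import *; to(.522,.0145,.108)"
```

```text
t 53.17 p [0.5222 0.0153 0.1913] F [-0.3 -0.4 -2.7] open mm 28.3 j6 1.61
shift tool mm [83.3 -0.1  0.8] turn [ 0.     -0.0005  0.0004]
```

```bash
python3 -m jog '[[[0.008,0,0.0003,0,0,0,0.015],[0.018,0,0,0,0,0,0.015],[0.02,0,0,0,0,0,0.015],[0.02,0,0,0,0,0,0.015],[0.01,0,0,0,0,0,0.015],[0.005,0,0,0,0,0,0.015],[0.003,0,0,0,0,0,0.015],[0.0015,0,0,0,0,0,0.015],[0,0,0,0,0,0,0.015],[0,0,0,0,0,0,0.015]]]' | sed -n '2p;4p'
python3 -m jog '[[[0.0015,0,0,0,0,0,0.015],[0,0,0,0,0,0,0.015],[0,0,0,0,0,0,0.015]]]' | sed -n '2p;4p'
python3 -m jog '[[[0.0007,0,0,0,0,0,0.015],[0,0,0,0,0,0,0.015],[0,0,0,0,0,0,0.015]]]' | sed -n '2p;4p'
```

```text
ee_pos: [0.5226, 0.0144, 0.1063]
contact_force: [0.0, -0.7, -3.8]
ee_pos: [0.5223, 0.0144, 0.1044]
contact_force: [-0.5, -0.1, -2.5]
ee_pos: [0.5223, 0.0145, 0.1037]
contact_force: [-0.3, -0.4, -2.8]
```

```bash
python3 -m jog '[[[0.0007,0,0,0,0,0,0.015],[0,0,0,0,0,0,0.015],[0,0,0,0,0,0,0.015]]]' | sed -n '2p;4p'
python3 -m jog '[[[0.0005,0,0,0,0,0,0.015],[0,0,0,0,0,0,0.015],[0,0,0,0,0,0,0.015]]]' | sed -n '2p;4p'
```

```text
ee_pos: [0.5224, 0.0144, 0.1031]
contact_force: [1.0, -0.4, -2.1]
ee_pos: [0.5227, 0.0144, 0.103]
contact_force: [-0.4, -0.4, 5.4]
```

```bash
python3 -m jog '[[[0,0,0,0,0,0,0.032],[0,0,0,0,0,0,0.036],[0,0,0,0,0,0,0.042],[0,0,0,0,0,0,0.05],[0,0,0,0,0,0,0.05],[-0.015,0,0,0,0,0,0.05],[-0.025,0,0,0,0,0,0.05],[-0.03,0,0,0,0,0,0.05],[-0.03,0,0,0,0,0,0.05],[0,0,-0.02,0,0,0,0.05],[0,0,-0.04,0,0,0,0.05],[0,0,-0.04,0,0,0,0.05],[0,0,-0.04,0,0,0,0.05],[0,0,-0.04,0,0,0,0.05],[0,0,-0.04,0,0,0,0.05],[0,0,-0.02,0,0,0,0.05],[0,0,0,0,0,0,0.05],[0,0,0,0,0,0,0.05]]]'
python3 - <<'E'
from h import *
f=imaging.grab_frame("side"); cv2.imwrite("pics/s11.png",np.clip(f["img"].astype(int)*2,0,255).astype(np.uint8))
f=imaging.grab_frame("top"); cv2.imwrite("pics/t11.png",np.clip(f["img"].astype(int)*2,0,255).astype(np.uint8))
P=cloud(f);M=hue(f); x,y,z=np.moveaxis(P,2,0)
for c,h in(("blue",.13),("green",.130),("green",.005),("blue",.005),("red",.135)):
    m=M[c]&(abs(z-h)<.006)&(x>.3)&(x<.7)
    if m.sum():
        W=onplane(f,np.argwhere(m)[:,::-1],h)[:,:2].astype(np.float32);q=cv2.minEnclosingCircle(W);print(c,h,m.sum(),W.mean(0).round(4),np.round(q[0],4),round(q[1],4))
m=(abs(z-.085)<.004)&(x>.3)&(x<.6)&(y<-.2)&(y>-.5);m=cv2.morphologyEx(m.astype(np.uint8),cv2.MORPH_OPEN,np.ones((5,5)))
q=cv2.minEnclosingCircle(onplane(f,np.argwhere(m)[:,::-1],.085)[:,:2].astype(np.float32));print("plate",q)
for yy in (.0586,-.1159):
    m=(abs(z-.055)<.004)&(abs(y-yy)<.03)&(x>.53)&(x<.62)
    W=onplane(f,np.argwhere(m)[:,::-1],.055)[:,:2];print("lid",m.sum(),W.mean(0).round(4))
E
```

```text
t: 58.18
ee_pos: [0.5432, 0.2522, 0.2026]
orientation: [-0.478, -0.521, -0.477, 0.522]
contact_force: [-1.3, -0.8, -0.3]
opening: 0.582
blue 0.13 261 [0.5217 0.0138] [0.522  0.0138] 0.0147
green 0.13 250 [ 0.5126 -0.0631] [ 0.5126 -0.0633] 0.0141
green 0.005 310 [ 0.5051 -0.0547] [ 0.5144 -0.0632] 0.0363
blue 0.005 401 [0.5075 0.0153] [0.521  0.0145] 0.0366
red 0.135 563 [ 0.4477 -0.3403] [ 0.4478 -0.3399] 0.0205
plate ((0.44559788703918457, -0.3416523337364197), 0.06626138091087341)
lid 482 [0.5679 0.0585]
lid 488 [ 0.5529 -0.1161]
```

View pics/s11.png

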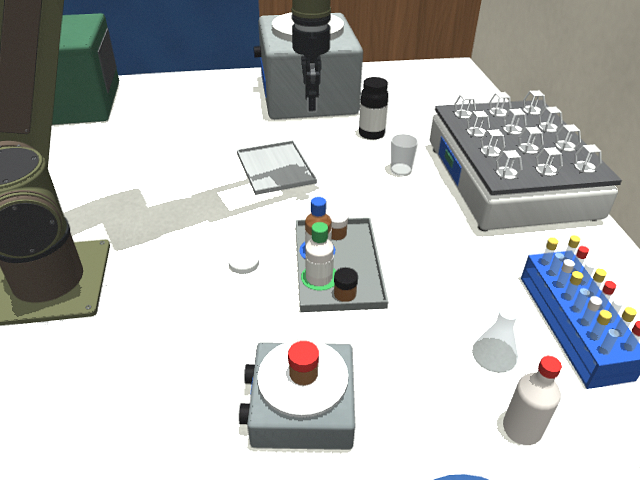

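View pics/t11.png

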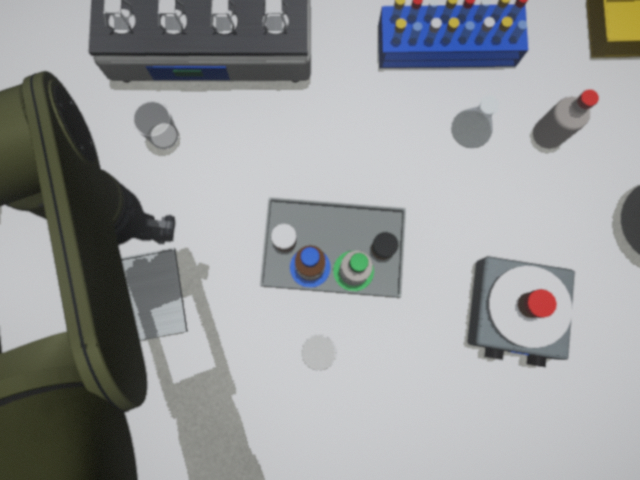

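```bash
python3 -c "
from workcell import ctrl
print(ctrl.hand_in())"
```

```text
the job is handed in; nothing more can be done
None
```

I carried out all the steps in order and handed the job in at about 58 s of the 118 s allowed. The hand-in reports no verdict, so the result rests on my own last checks.

I moved the blue bottle and then the green bottle into the steel tray, with the red jar still in its place. I set the red jar on the stirrer's plate, then put green and blue back on their discs. Each set-down was a slow creep to felt contact before release.

Last camera checks:

| Item | Measured | Limit |
|---|---|---|
| Red jar from plate centre | about 2.5 mm | 15 mm |
| Blue cap from blue disc centre | about 1 mm | 12 mm |
| Green cap from green disc centre | about 2 mm | 12 mm |
| White and black lids from their start | under 0.5 mm | 15 mm |

- **Upright and clear:** everything stands upright in the last pictures, and the gripper is open and well clear above the tray side.
- **Disagreements:** camera and arm positions differed by 1–3 mm, within or near the stated 2 mm calibration. No check failed.

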